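# Move the small-parts case from its bench holder onto the tool box

## Task

Take the small-parts case out of its holder on the bench and clip it onto the lid of the tool box: tip its front up until the rear lugs come free of the holder's lip, hook the lugs under the lip at the back of the tool box lid, let the front down without slamming it, press it gently until the spring catch snaps over it, and let go. Keep the case from tipping past about 60 degrees so that its parts do not mix, and leave the other things on the bench where they are.

Things in the scene. Friction and masses are not known exactly. Their poses are not given: they have to be found in the camera images.
- case: Small-parts case, black, clear lid: 180 mm long (x, front at -x), 130 wide (y), 55 high; 0.35 to 0.65 kg. Origin: centre of its underside, z up. It starts seated level in the holder, lugs under the holder's rod, so it can be neither lifted straight up nor drawn forward: the lugs come free (and go in) only with the front tipped up more than 22 degrees.
- case_handle (a point): Centre of the handle bar standing across the middle of the lid: flat-sided, 14 mm thick (case x), 16 high, 94 long (case y); its centre is 87 mm above the case's underside and 32 above the lid, 24 mm free below the bar. Axes as the case.
- case_front (a point): Bottom middle of the case's front wall, 90 mm ahead of its origin. A striker ridge 50 mm wide stands out 7 mm from this wall, 8 to 16 mm above the underside. Axes as the case.
- case_lugs (a point): Midway between the case's two rear lugs, on top of their tongues: case x +98, z +9 mm. Lugs 22 mm wide, at case y -40 and +40: a tongue 5 mm thick (z 4 to 9) runs back from the rear wall (x +90) to x +104, then a tip turns up at 45 degrees to x +121, z 25. Seated, this point is 8.5 mm below the rod's axis. Axes as the case.
- holder: Grey steel plate holder, 240 x 170 mm, screwed to the bench left or right of the tool box; origin under its middle, front at -x. A seated case's underside centre is 20 mm above the origin, on two runners 14 mm high (x -85 to +70 mm); free space under and behind the rod. No catch.
- holder_lip (a point): Middle of the holder's retaining lip, on its axis: a rod of 8 mm diameter along y, holder x +98, z +37.5 mm, between two cheeks 114 mm apart that rise 2.5 mm above the axis. To free the case: tip it 38 degrees about the rod, then draw it forward and slightly (8 degrees) up; that leaves 3 mm all round. Axes as the holder.
- toolbox: Heavy black tool box with grey lid, 258 (x) x 268 (y) mm, lid top at 100 mm; it does not move. Origin under its middle, front at -x. On the lid are the same runners and rod as on the holder and, at the front, two rounded stops 7 mm above the seat with a spring catch between.
- toolbox_seat (a point): Where the centre of the case's underside lies when home: 114 mm above the tool box's origin. Play when home about 2 mm along x, 6 mm along y each way. Axes as the tool box.
- toolbox_lip (a point): Middle of the tool box's rod, on its axis: 98 mm behind and 17.5 mm above the seat; 8 mm diameter, along y, cheeks as on the holder. Hooking the case is the freeing motion reversed: at 38 degrees push the lugs under the rod, then swing the front down about it. Axes as the tool box.
- catch (a joint): Spring catch, front middle of the tool box lid: 44 mm wide, rising 38 mm above the seat. Forward displacement in m, 0 at rest (empty, or snapped over the striker), to 0.011. The striker meets its steep lead-in with the front 20 to 25 mm up and rests there. Pressing the lid near its front meets a resistance that peaks at 6 to 11 N about 10 mm above the seat, then gives way; the catch snaps back over the striker at the seat.
- hammer: claw hammer lying on the bench, 240 mm; leave it where it is
- screwdriver: screwdriver lying between the holder and the tool box, 200 mm; leave it where it is
- wrench: spanner, 190 mm, lying on the tool box lid along its left (+y) edge, 107 mm from the middle; leave it where it is
- glue: standing glue bottle, 130 mm tall, 56 mm across; leave it where it is
- tape: roll of packing tape lying flat, 100 mm across, 48 mm high; leave it where it is
- jar: standing glass jar, 72 mm across, 85 mm tall; leave it where it is
- flatbox: closed flat grey box, 150 x 110 x 34 mm, without handle or lugs; leave it where it is

How it is judged:
On the way, in this order (a step that is already met when the one before it is completed fails the run):
1. the case is unhooked and lifted clear of the holder (its lugs higher than the holder's rod by 20 mm and more than 60 mm away from it) (z of case_lugs in the frame of holder_lip above 0.02 m and distance between case_lugs and holder_lip above 0.06 m), for 0.1 s.
2. the lugs are under the tool box's rod (lug point within 20 mm of the rod's middle and below it) while the front of the case is still up by more than 0.1 rad (distance between case_lugs and toolbox_lip below 0.02 m and z of case_lugs in the frame of toolbox_lip below -0.003 m and angle between case's own z axis and vertical above 0.1 rad), for 0.1 s.
At the end, for the whole second after the job is handed in: The case is home on the tool box and at rest: its lugs under the rod (within 6 mm fore and aft, 10 mm sideways), the bottom of its front within 3 mm of the seat, the spring catch sprung back (under 2 mm) over the striker, and the case let go (z of case_lugs in the frame of toolbox_lip between -0.013 and -0.003 m and x of case_lugs in the frame of toolbox_lip between -0.006 and 0.006 m and y of case_lugs in the frame of toolbox_lip between -0.01 and 0.01 m and z of case_front in the frame of toolbox_seat between -0.003 and 0.003 m and value of joint catch below 0.002 m and linear speed of case below 0.01 m/s); the robot touches nothing.
It fails at once if the case is slammed or forced onto the tool box (more than 100 N between them) (contact force between case and toolbox above 100 N).
It fails at once if the case is tipped more than 1.1 rad from level (angle between case's own z axis and vertical above 1.1 rad).
It fails at once if another thing on the bench is shifted by more than 30 mm (distance of any of hammer, screwdriver, wrench, glue, tape, jar, flatbox from where it was at the start of the episode above 0.03 m).
It also fails if it takes over 64 s, if anything falls off the work surface, if the arm or the gripper's body presses on something with over 40 N, if the wrist force passes 120 N, or if a joint passes its speed limit or range.

## Robot

A 7-joint arm with a two-finger parallel gripper is mounted at the origin on the work surface. World frame = base frame: x ahead of the robot, y to its left, z up, the work surface at z = 0. Lengths are in m, angles in rad, forces in N, time in s.
With the tool pointing down it reaches from about 0.425 to 0.825 m from the base axis. Payload 3.6 kg.
Tool frame: the origin (TCP) lies where the fingers leave the gripper's body, on its centre line; the fingertips stand 73 mm ahead of it and the grasp point (between the pads) lies 54 mm ahead of it; z points along the fingers, y is the line along which they close (so a half turn about z gives the same grasp; the last joint's range is limited). The gripper opens to 85 mm and grips with 20 to 120 N. Pads are 22 mm wide; open, the fingers measure 114 mm over their backs; the gripper's body (76 mm by 85 mm) begins 54 mm behind the grasp point. The pads swing forward as they close: fully open they stand 13 mm farther back than shut.
Start: joints at [-0.026, 0.615, -0.013, 1.423, 0.008, 1.103, -0.04], TCP at [0.65, 0, 0.304] pointing down, gripper open.
Joint ranges: [-3.12, 3.12], [-0.3, 2.06], [-1.34, 1.32], [0.26, 2.42], [-1.36, 4.5], [0.01, 1.98], [-2.84, 2.84]. Speed limits (rad/s): [2.79, 2.79, 3.14, 3.14, 3.14, 3.14, 3.14].

## Interface

Orientations are given as a unit quaternion [x, y, z, w].
In Python, from station import arm, snapshot, camera_info, ticket gives the robot as it stands. Calls block until the motion is done:
- arm.movep(position, orientation): joint-space move of the TCP to a pose.
- arm.line_to(position, velocity=0.15, ori=None): straight line of the TCP; ori=None keeps the orientation; velocity is the mean speed in m/s.
- arm.move_j(angles): joint-space move.
- arm.move_gripper(opening, effort=None): opening from 0.0 (shut) to 1.0 (fully open); effort is the grip in N (None keeps the last); returns when the fingers have stopped.
- arm.pause(seconds).
- arm.ik(position, orientation): joint angles nearest the present ones, or None.
- snapshot(name): name is "scene" or "side" or "wrist"; returns the picture (384x512x3 uint8, blue, green, red); there is no depth.
- camera_info(name): a dict with "fx", "fy", "cx", "cy" (pixels), "R" (3x3) and "t" (3): a world point X has camera coordinates R X + t; the wrist camera has in their place "T_tool_cam" (4x4, takes a point from camera to tool coordinates, whose origin is the TCP and whose axes are the flange's). Camera axes: x right, y down, z forward; pixel columns grow to the right and rows downward; lengths in m; the calibration is good to about 2 mm. A picture is of the moment at which its call begins: read the wrist's pose just before it. camera_info takes no time and is no camera call.
A pose or a line that the arm cannot do raises arm.MotionError and nothing moves.
- ticket.finish_job(): hands the job in; it is judged then, once.
Readings, each from a call of its own:
- arm.read_time(): time.
- arm.read_joint_positions(): joint angles.
- arm.read_dq(): joint speeds.
- arm.read_effort(): joint torques, N m.
- arm.read_tool_pos(): TCP position.
- arm.read_eef_rot(): TCP orientation.
- arm.read_ft_force(): force on the tool from outside, world axes, zero at the start.
- arm.read_wrist_torque(): the same for the moment, N m.
- arm.read_opening(): opening from 0.0 (shut) to 1.0 (fully open).
- arm.read_finger_force(): force on a finger pad.
Only numpy, scipy, OpenCV 4.12 (cv2) and the standard library are available. Lean on these libraries where they do the work, as an engineer would, in place of code of your own. Each camera call takes 0.05 s, during which the arm holds its last target. There are 200 camera calls.

## Working session

There is one attempt and no reset: what is moved stays moved. The work goes in short steps, each a Python script; the robot and the scene stay as the last script left them, time stands still between calls to the robot, and variables do not carry over. Pictures are saved under pics/ and viewed, at most 10 in all, crops included, and the job is handed in when it is done.

```bash
ls; mkdir -p pics; python3 - <<'E'
from station import *
import cv2,numpy as np
for n in("scene","side"):
    cv2.imwrite(f"pics/{n}0.png",cv2.resize(snapshot(n),(800,600),interpolation=cv2.INTER_CUBIC))
    c=camera_info(n);print(n,{k:np.round(v,3).tolist() for k,v in c.items()})
print(camera_info("wrist"),arm.read_time(),arm.read_eef_rot())
E
```

```text
pics
scene {'fx': 452.703, 'fy': 452.703, 'cx': 259.358, 'cy': 193.697, 'R': [[0.112, 0.994, -0.005], [0.731, -0.086, -0.677], [-0.673, 0.073, -0.736]], 't': [-0.068, -0.326, 1.909]}
side {'fx': 457.613, 'fy': 457.613, 'cx': 244.395, 'cy': 196.494, 'R': [[-0.752, -0.659, 0.001], [-0.509, 0.579, -0.637], [0.419, -0.48, -0.771]], 't': [0.413, 0.35, 1.296]}
{'fx': 271.4945371457297, 'fy': 271.4945371457297, 'cx': 255.00862914494422, 'cy': 193.73937119479126, 'T_tool_cam': array([[-8.38595422e-04, -9.65836262e-01, -2.59151716e-01,
         6.47282006e-02],
       [ 9.99999647e-01, -8.21071449e-04, -1.75860488e-04,
        -3.19660143e-04],
       [-4.29296388e-05, -2.59151772e-01,  9.65836610e-01,
        -6.94755380e-02],
       [ 0.00000000e+00,  0.00000000e+00,  0.00000000e+00,
         1.00000000e+00]])} 0.1 [ 0.7070686   0.707144   -0.00083511 -0.00080918]
```

View pics/scene0.png

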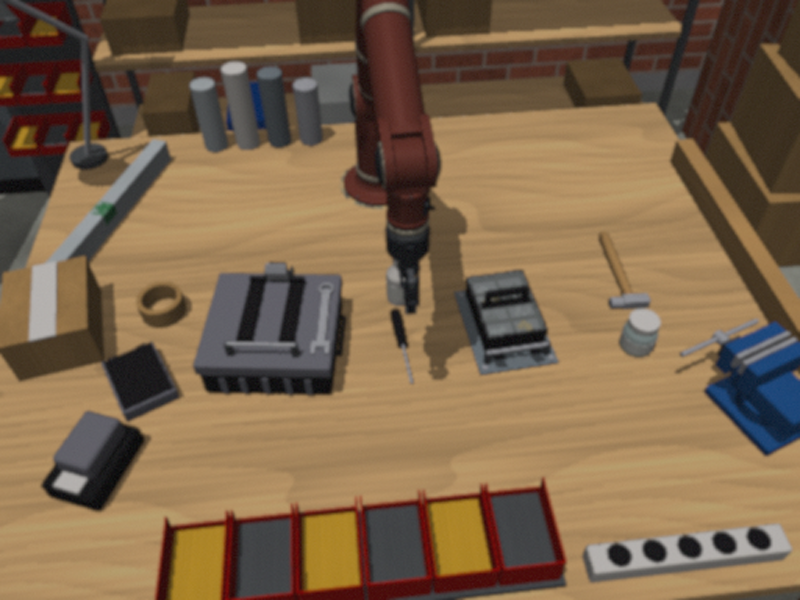

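View pics/side0.png

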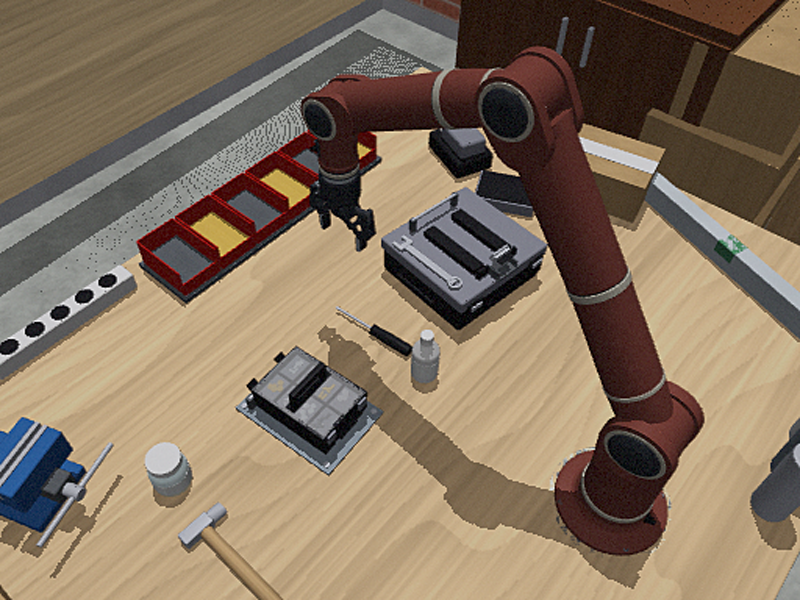

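The scene view shows the holder with the case on the +y side (handle at about (505,296)) and the tool box on the −y side (rod from (226,346) to (297,347)). Fronts face the robot.

```bash
cat > h.py <<'E'
import numpy as np,cv2
from station import *
from scipy.spatial.transform import Rotation as Ro
def cam(n,pose=None):
    c=camera_info(n)
    if n!="wrist": return c,np.array(c["R"]),np.array(c["t"])
    p,q=pose; T=np.eye(4);T[:3,:3]=Ro.from_quat(q).as_matrix();T[:3,3]=p
    W=np.linalg.inv(T@c["T_tool_cam"]); return c,W[:3,:3],W[:3,3]
def pt(n,u,v,z,pose=None,s=0.64):
    c,R,t=cam(n,pose); u=(u+.5)*s-.5; v=(v+.5)*s-.5
    d=R.T@[(u-c["cx"])/c["fx"],(v-c["cy"])/c["fy"],1]; o=-R.T@t
    return o+d*(z-o[2])/d[2]
def tri(obs):
    A=[];b=[]
    for n,u,v in obs:
        c,R,t=cam(n);u=(u+.5)*.64-.5;v=(v+.5)*.64-.5
        for f,r,k in(((u-c["cx"])/c["fx"],0,0),((v-c["cy"])/c["fy"],1,0)):
            A.append(R[r]-f*R[2]);b.append(f*t[2]-t[r])
    return np.linalg.lstsq(np.array(A),np.array(b),rcond=None)[0]
def wshot(name):
    pose=(arm.read_tool_pos(),arm.read_eef_rot())
    im=snapshot("wrist"); cv2.imwrite(f"pics/{name}.png",cv2.resize(im,(800,600),interpolation=cv2.INTER_CUBIC))
    np.savez(f"pics/{name}.npz",p=pose[0],q=pose[1]); return im
def wp(name,u,v,z):
    d=np.load(f"pics/{name}.npz"); return pt("wrist",u,v,z,(d["p"],d["q"]))
E
python3 - <<'E'
from h import *
np.set_printoptions(precision=3,suppress=True)
for l,u,v,z in[("lid",218,273,.1),("lid",342,274,.1),("lid",332,376,.1),("lid",197,372,.1),("rod",226,346,.1315),("rod",297,347,.1315),
 ("hrod",489,352,.0375),("hrod",549,346,.0375),("bar",484,292,.115),("bar",527,289,.115),("hplate",458,292,.006),("hplate",484,370,.006),("hplate",556,360,.006)]:
    print(l,pt("scene",u,v,z))
for l,u,v,z in[("rod",411,226,.1315),("rod",457,193,.1315),("glue",427,337,.13),("bar",289,400,.115),("bar",325,367,.115)]:print("side",l,pt("side",u,v,z))
E
```

```text
lid [ 0.405 -0.387  0.1  ]
lid [ 0.439 -0.119  0.1  ]
lid [ 0.711 -0.152  0.1  ]
lid [ 0.672 -0.409  0.1  ]
rod [ 0.64  -0.35   0.131]
rod [ 0.658 -0.215  0.131]
hrod [0.64  0.17  0.038]
hrod [0.639 0.297 0.038]
bar [0.542 0.172 0.115]
bar [0.544 0.263 0.115]
hplate [0.434 0.14  0.006]
hplate [0.661 0.158 0.006]
hplate [0.653 0.313 0.006]
side rod [ 0.642 -0.201  0.131]
side rod [ 0.632 -0.353  0.131]
side glue [0.425 0.011 0.13 ]
side bar [0.53  0.279 0.115]
side bar [0.531 0.183 0.115]
```

```bash
cat >> h.py <<'E'
DN=np.array([[0,1,0],[1,0,0],[0,0,-1.]])
def Rc(yaw,th): return Ro.from_euler("ZY",[yaw,th]).as_matrix()
def tool(o,yaw,th,flip=1,g=.054):
    """TCP pose for case origin o (underside centre), yaw, front-up tilt th"""
    R=Rc(yaw,th); F=np.diag([flip,flip,1.])
    return np.array(o)+R@[0,0,.087+g], Ro.from_matrix(R@DN@F).as_quat()
def about(rod,yaw,th,shift=(0,0)):
    """case origin when lug point is seated 8.5mm under the rod, tilted th about rod; shift=(forward, up) in m"""
    rod=np.array(rod)
    return rod+Rc(yaw,th)@[-.098,0,-.0175]+Rc(yaw,0)@[-shift[0],0,shift[1]]
E
python3 - <<'E'
from h import *
np.set_printoptions(precision=3,suppress=True)
D=np.radians
for nm,rod,yaw in(("h",[.64,.23,.0375],0),("t",[.648,-.282,.1315],-.12)):
  for th,sh in((0,(0,0)),(20,(0,0)),(38,(0,0)),(38,(.06,.01)),(38,(.1,.1)),(38,(.1,.2)),(0,(.1,.15))):
    for f in(1,-1):
        p,q=tool(about(rod,yaw,D(th),sh),yaw,D(th),f); print(nm,th,sh,f,p,arm.ik(p,q))
arm.movep([.55,.23,.30],[.70711,.70711,0,0]); wshot("w1"); print(arm.read_time())
E
```

```text
h 0 (0, 0) 1 [0.542 0.23  0.161] [-0.428  0.689 -0.017  1.757  0.017  0.696 -0.454]
h 0 (0, 0) -1 [0.542 0.23  0.161] [ 0.006  0.809 -0.759  1.742  0.7    0.883  2.077]
h 20 (0, 0) 1 [0.59  0.23  0.187] [-0.326  0.834 -0.069  1.366 -0.08   1.269 -0.344]
h 20 (0, 0) -1 [0.59  0.23  0.187] [ 0.052  0.989 -0.893  1.35   0.506  1.393  2.303]
h 38 (0, 0) 1 [0.639 0.23  0.195] [-0.285  1.046 -0.074  0.947 -0.148  1.779 -0.327]
h 38 (0, 0) -1 [0.639 0.23  0.195] [-0.007  1.183 -0.948  0.931  0.431  1.857  2.388]
h 38 (0.06, 0.01) 1 [0.579 0.23  0.205] [-0.301  0.931 -0.08   1.192 -0.161  1.646 -0.329]
h 38 (0.06, 0.01) -1 [0.579 0.23  0.205] [ 0.05   1.102 -0.971  1.175  0.382  1.722  2.308]
h 38 (0.1, 0.1) 1 [0.539 0.23  0.295] [-0.322  0.782 -0.067  1.254 -0.189  1.727 -0.355]
h 38 (0.1, 0.1) -1 [0.539 0.23  0.295] [ 0.073  0.96  -1.001  1.237  0.28   1.771  2.265]
h 38 (0.1, 0.2) 1 [0.539 0.23  0.395] [-0.331  0.712 -0.052  1.11  -0.212  1.937 -0.394]
h 38 (0.1, 0.2) -1 [0.539 0.23  0.395] [ 0.046  0.869 -1.001  1.093  0.203  1.953  2.259]
h 0 (0.1, 0.15) 1 [0.442 0.23  0.311] [-0.489  0
[... 420 characters left out ...]
281] [-0.066  1.016  1.132  1.191 -0.634  1.668 -2.318]
t 38 (0, 0) 1 [ 0.647 -0.282  0.289] None
t 38 (0, 0) -1 [ 0.647 -0.282  0.289] None
t 38 (0.06, 0.01) 1 [ 0.587 -0.275  0.299] [0.323 0.902 0.075 0.983 0.112 1.9   0.27 ]
t 38 (0.06, 0.01) -1 [ 0.587 -0.275  0.299] [ 0.029  1.041  0.941  0.998 -0.364  1.936 -2.429]
t 38 (0.1, 0.1) 1 [ 0.548 -0.27   0.389] None
t 38 (0.1, 0.1) -1 [ 0.548 -0.27   0.389] None
t 38 (0.1, 0.2) 1 [ 0.548 -0.27   0.489] None
t 38 (0.1, 0.2) -1 [ 0.548 -0.27   0.489] None
t 0 (0.1, 0.15) 1 [ 0.451 -0.258  0.405] [ 0.436  0.322  0.058  1.633 -0.02   1.187  0.379]
t 0 (0.1, 0.15) -1 [ 0.451 -0.258  0.405] [-0.226  0.509  1.138  1.651 -0.478  1.294 -2.263]
1.1333
```

View pics/w1.png

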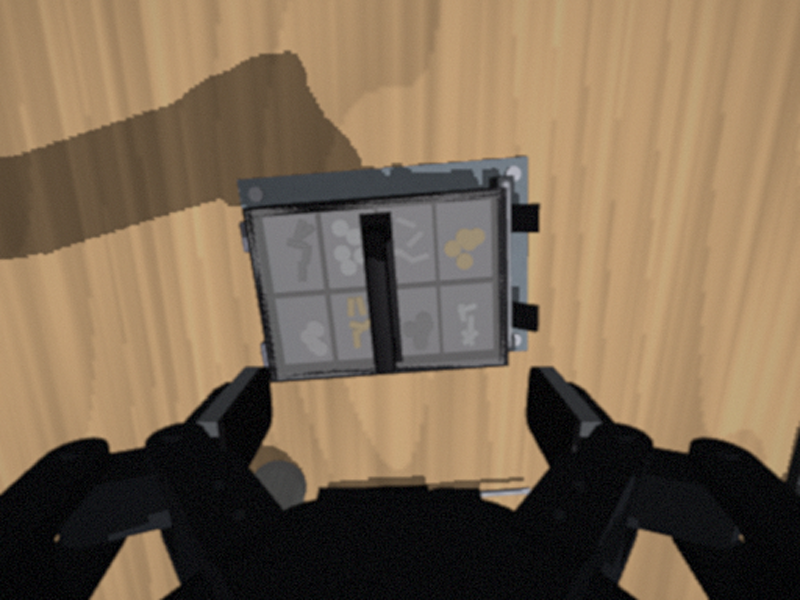

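Wrist view: bar top runs from (376,214) to (388,371), lid corners (247,208), (505,190), (508,364), (270,381), lugs at the right (+x).

```bash
python3 - <<'E'
from h import *
np.set_printoptions(precision=4,suppress=True)
D=np.radians
for l,u,v,z in(("bar",376,214,.115),("bar",386,371,.115),("lid",247,208,.075),("lid",505,190,.075),("lid",508,364,.075),("lid",270,381,.075),("rod",510,185,.0375)):print(l,wp("w1",u,v,z))
rod=[.648,-.282,.1315];yaw=-.12
for roll in(-30,-15,0,15,30):
  out=[]
  for th,sh in((34,(0,0)),(36,(0,0)),(38,(0,0)),(38,(.05,.007)),(38,(.05,.05)),(30,(.05,.1)),(25,(.05,.15))):
    R=Rc(yaw,D(th)); h=about(rod,yaw,D(th),sh)+R@[0,0,.087]
    Rt=R@DN@Ro.from_euler("y",D(roll)).as_matrix(); q=arm.ik(h-Rt@[0,0,.054],Ro.from_matrix(Rt).as_quat())
    out.append(None if q is None else round(q[5],2))
  print(roll,out)
arm.movep([.55,-.26,.34],[.70711,.70711,0,0]); wshot("w2"); print(arm.read_time())
E
```

```text
bar [0.5379 0.278  0.115 ]
bar [0.5426 0.1781 0.115 ]
lid [0.4485 0.2801 0.075 ]
lid [0.6227 0.2912 0.075 ]
lid [0.6326 0.1653 0.075 ]
lid [0.4535 0.1523 0.075 ]
rod [0.6353 0.2946 0.0375]
-30 [np.float64(1.68), np.float64(1.73), np.float64(1.78), np.float64(1.69), np.float64(1.76), np.float64(1.68), np.float64(1.67)]
-15 [np.float64(1.81), np.float64(1.86), np.float64(1.92), np.float64(1.81), np.float64(1.89), np.float64(1.8), np.float64(1.78)]
0 [np.float64(1.93), None, None, np.float64(1.92), None, np.float64(1.91), np.float64(1.9)]
15 [None, None, None, None, None, None, None]
30 [None, None, None, None, None, None, None]
2.975
```

View pics/w2.png

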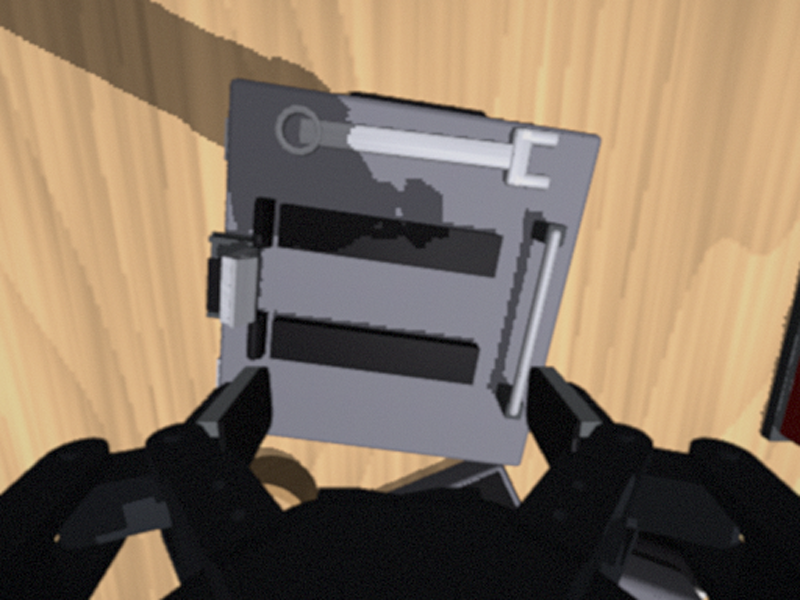

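Wrist view of the tool box: rod from (553,230) to (514,412), lid corners (232,80), (599,136), (520,465), catch at (237,290).

```bash
cat >> h.py <<'E'
ROLL=np.radians(-12)
def tool(o,yaw,th,g=.054,roll=None):
    R=Rc(yaw,th); Rt=R@DN@Ro.from_euler("y",ROLL if roll is None else roll).as_matrix()
    return np.array(o)+R@[0,0,.087]-Rt@[0,0,g], Ro.from_matrix(Rt).as_quat()
E
python3 - <<'E'
from h import *
np.set_printoptions(precision=4,suppress=True)
D=np.radians
for l,u,v,z in(("rod",553,230,.1355),("rod",514,412,.1355),("lid",232,80,.1),("lid",599,136,.1),("lid",520,465,.1),("run",280,204,.114),("run",502,234,.114),("run",496,277,.114),("run",272,356,.114),("run",475,383,.114),("run",479,341,.114),("run",278,247,.114),("run",272,318,.114),("catch",232,256,.152),("catch",223,324,.152)):print(l,wp("w2",u,v,z))
rod=np.r_[.540,.225,.0375]+Rc(.06,0)@[.098,0,0];yaw=.06
print(rod)
for roll in(-15,-12,-8,0):
  out=[]
  for th,sh in((0,(0,0)),(20,(0,0)),(30,(0,0)),(38,(0,0)),(38,(.05,.007)),(32,(.07,.08)),(25,(.07,.15)),(10,(.05,.2))):
    p,q=tool(about(rod,yaw,D(th),sh),yaw,D(th),roll=D(roll)); q=arm.ik(p,q)
    out.append(None if q is None else float(round(q[5],2)))
  print(roll,out)
E
```

```text
rod [ 0.649  -0.2181  0.1355]
rod [ 0.6334 -0.3474  0.1355]
lid [ 0.4399 -0.1235  0.1   ]
lid [ 0.6872 -0.1577  0.1   ]
lid [ 0.6528 -0.4168  0.1   ]
run [ 0.4699 -0.203   0.114 ]
run [ 0.6218 -0.2228  0.114 ]
run [ 0.6195 -0.2531  0.114 ]
run [ 0.4562 -0.3134  0.114 ]
run [ 0.6086 -0.335   0.114 ]
run [ 0.6099 -0.3012  0.114 ]
run [ 0.4664 -0.2321  0.114 ]
run [ 0.4584 -0.2838  0.114 ]
catch [ 0.4488 -0.2327  0.152 ]
catch [ 0.4387 -0.2762  0.152 ]
[0.6378 0.2309 0.0375]
-15 [0.85, 1.38, 1.66, 1.88, 1.77, 1.71, 1.68, 1.48]
-12 [0.82, 1.36, 1.64, 1.87, 1.75, 1.69, 1.67, 1.45]
-8 [0.77, 1.33, 1.61, 1.84, 1.73, 1.66, 1.64, 1.42]
0 [0.69, 1.27, 1.56, 1.79, 1.68, 1.61, 1.59, 1.35]
```

```bash
python3 - <<'E'
from h import *
np.set_printoptions(precision=4,suppress=True)
rod=np.r_[.540,.225,.0375]+Rc(.06,0)@[.098,0,0];yaw=.06
o=about(rod,yaw,0)
p,q=tool(o,yaw,0,g=.134); arm.movep(p,q)
p,q=tool(o,yaw,0,g=.054); arm.line_to(p,.1)
print("F0",np.array(arm.read_ft_force()),arm.read_tool_pos(),p)
arm.move_gripper(0.0,100); arm.pause(.2)
print(arm.read_opening(),arm.read_finger_force(),np.array(arm.read_ft_force()),np.array(arm.read_wrist_torque()),arm.read_time())
wshot("w3")
E
```

```text
F0 [-0.4868 -0.9382 -0.1752] [0.5397 0.2366 0.1604] [0.5393 0.2362 0.1598]
0.14388129665621996 98.34085822105408 [-2.2036  0.4002  3.4991] [ 0.0642  0.4595 -0.0515] 6.6417
```

View pics/w3.png

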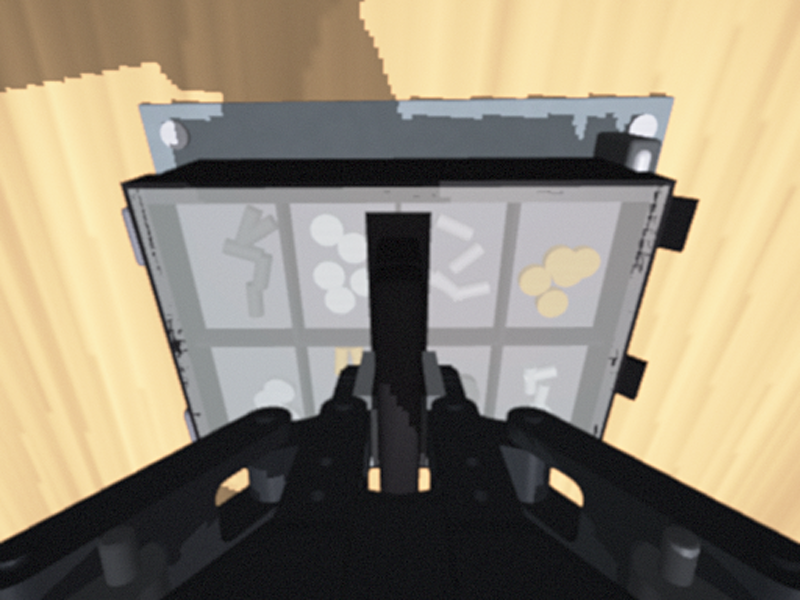

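Bar held squarely between the pads. Lid +y edge runs (123,186)–(675,180), bar end top (366–431, 213). I use these for case y, then free the case.

```bash
cat >> h.py <<'E'
def go(o,yaw,th,v=.08,**k):
    p,q=tool(o,yaw,th,**k); arm.line_to(p,v,q)
E
python3 - <<'E'
from h import *
np.set_printoptions(precision=4,suppress=True)
for l,u,v,z in(("L",123,186,.075),("L",675,180,.075),("bar",366,213,.115),("bar",431,213,.115)):print(l,wp("w3",u,v,z))
yaw=.06;rod=np.r_[.540,.225,.0375]+Rc(.06,0)@[.098,0,0]
D=np.radians
def F(t): print(t,np.array(arm.read_ft_force()),np.array(arm.read_wrist_torque()))
for th in range(3,39,5):
    go(about(rod,yaw,D(th)),yaw,D(th)); F(th)
    if np.linalg.norm(arm.read_ft_force())>35: print("STOP");break
else:
    d=D(8)
    for s in(.015,.03,.045,.06):
        go(about(rod,yaw,D(38),(s*np.cos(d),s*np.sin(d))),yaw,D(38)); F(s)
        if np.linalg.norm(arm.read_ft_force())>35: print("STOP");break
print(arm.read_time(),arm.read_opening())
cv2.imwrite("pics/s1.png",cv2.resize(snapshot("side")[190:340,100:300],(800,600),interpolation=cv2.INTER_CUBIC))
E
```

```text
L [0.4466 0.2802 0.075 ]
L [0.6241 0.2927 0.075 ]
bar [0.5278 0.287  0.115 ]
bar [0.5432 0.2879 0.115 ]
3 [-0.2915  0.1799 -4.4885] [ 0.4652 -0.1322  0.0289]
8 [-1.5288 -0.0258 -4.5141] [ 0.507  -0.2523 -0.024 ]
13 [ 0.1749  0.0816 -4.3485] [ 0.4815 -0.442  -0.0396]
18 [-0.4458  1.024  -4.6871] [ 0.5311 -0.4107  0.0247]
23 [-1.8653 -0.1224 -2.863 ] [ 0.5044 -0.5805  0.0534]
28 [-0.9052  0.1989 -3.9378] [ 0.5123 -0.7926  0.0603]
33 [-1.1579 -0.2752 -4.0001] [ 0.4815 -0.9296  0.0032]
38 [-1.4465 -0.8174 -4.5426] [ 0.4562 -1.091   0.0267]
0.015 [ 0.2163 -0.7791 -5.2252] [ 0.5309 -1.4083  0.0325]
0.03 [ 0.3276  0.2583 -5.0053] [ 0.4857 -1.457   0.05  ]
0.045 [-0.0691 -0.3241 -5.6715] [ 0.5329 -1.3962  0.0131]
0.06 [-0.4101 -0.2661 -4.2623] [ 0.5281 -1.4012  0.0446]
10.55 0.14427293866790117
```

View pics/s1.png

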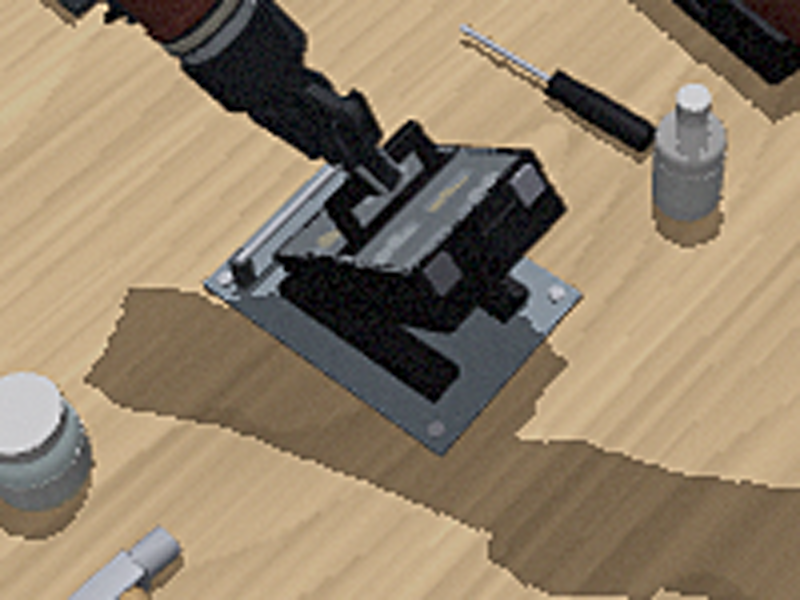

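The side view shows the case tipped and forward of the rod, clear of the holder; the grip is intact.

```bash
python3 - <<'E'
from h import *
np.set_printoptions(precision=4,suppress=True)
for z in(.075,.099,.115): print(z,wp("w3",398,213,z),wp("w1",376,214,z))
d=np.load("pics/w3.npz");c,R,t=cam("wrist",(d["p"],d["q"]));print(-R.T@t)
print(wp("w3",400,337,.075), wp("w3",400,337,.07))
E
```

```text
0.075 [0.5363 0.2768 0.075 ] [0.5362 0.2761 0.075 ]
0.099 [0.536  0.2832 0.099 ] [0.5375 0.2774 0.099 ]
0.115 [0.5358 0.2875 0.115 ] [0.5383 0.2783 0.115 ]
[0.5344 0.3141 0.2142]
[0.5399 0.2287 0.075 ] [0.5401 0.2256 0.07  ]
```

```bash
python3 - <<'E'
from h import *
np.set_printoptions(precision=4,suppress=True)
D=np.radians
yaw=.06;rod=np.r_[.540,.225,.0375]+Rc(.06,0)@[.098,0,0]
yT=-.132;rT=np.r_[.642,-.283,.1315]
H=[(32,(.07,.08)),(22,(.08,.15)),(15,(.08,.2))]
T=[(20,(.08,.13)),(30,(.07,.06)),(36,(.06,.0085)),(36,(0,0)),(20,(0,0)),(8,(0,0))]
ok=[[None if (j:=arm.ik(*tool(about(r,y,D(th),s),y,D(th)))) is None else float(round(j[5],2)) for th,s in L] for r,y,L in((rod,yaw,H),(rT,yT,T))]
print(ok)
if all(None not in k for k in ok):
    for th,s in H: go(about(rod,yaw,D(th),s),yaw,D(th),.15)
    arm.pause(.15)
    arm.movep(*tool(about([.60,-.03,.1315],-.04,D(15),(.08,.16)),-.04,D(15)))
    arm.movep(*tool(about(rT,yT,D(20),(.08,.13)),yT,D(20)))
    go(about(rT,yT,D(30),(.07,.06)),yT,D(30),.12)
    arm.pause(.2);print(arm.read_time(),arm.read_opening(),np.array(arm.read_ft_force()))
    for n in("side","scene"):
        im=snapshot(n);cv2.imwrite(f"pics/{n}2raw.png",im)
    im=cv2.imread("pics/side2raw.png")[80:230,220:420]
    cv2.imwrite("pics/side2.png",cv2.resize(im,(800,600),interpolation=cv2.INTER_CUBIC))
E
```

```text
[[1.69, 1.58, 1.54], [1.58, 1.69, 1.76, 1.89, 1.43, 1.09]]
15.4417 0.1449660528798282 [ 0.3733  0.365  -4.343 ]
```

View pics/side2.png

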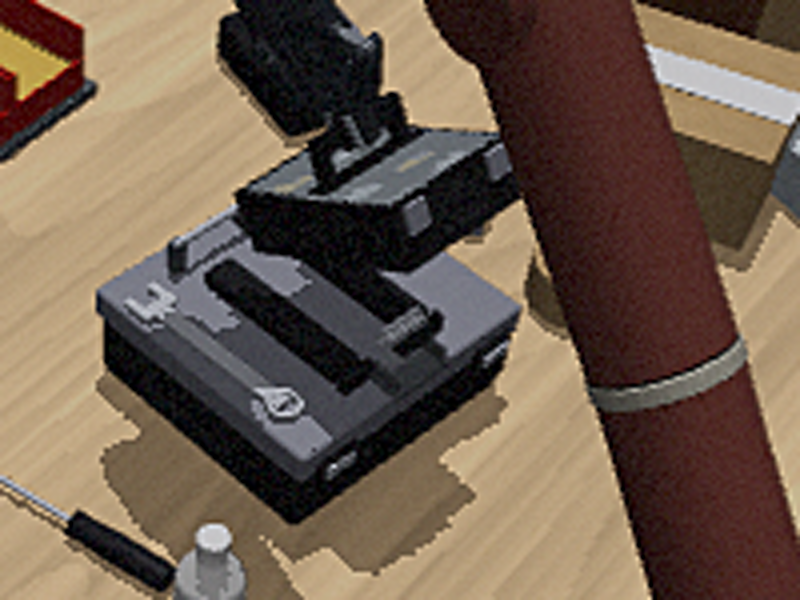

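The side view shows the case held above the lid, its rear edge just in front of the rod. I check the lateral fit in the scene camera.

```bash
python3 - <<'E'
import cv2
im=cv2.imread("pics/scene2raw.png")[160:250,110:230]
cv2.imwrite("pics/scene2.png",cv2.resize(im,(800,600),interpolation=cv2.INTER_CUBIC))
E
```

```text
(no output)
```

View pics/scene2.png

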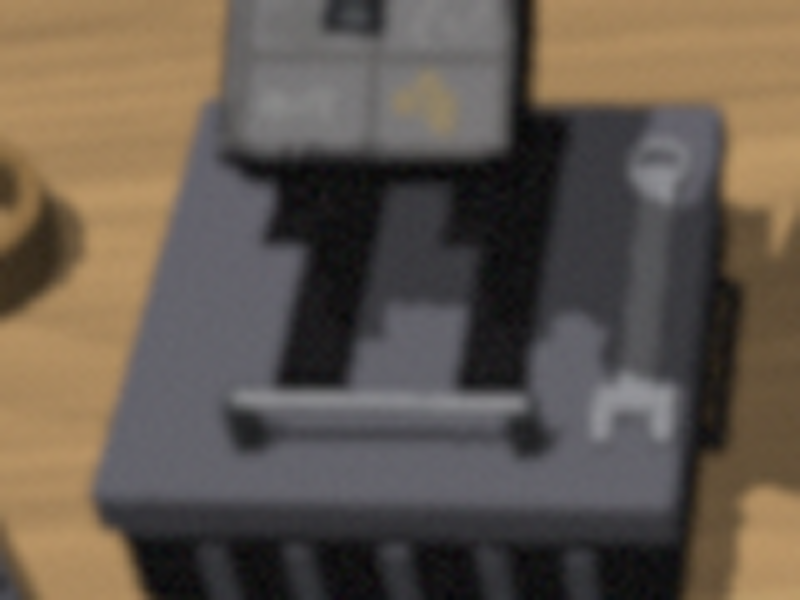

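```bash
python3 - <<'E'
from h import *
D=np.radians;yT=-.132;rT=np.r_[.642,-.283,.1315]
c,R,t=cam("scene")
def pr(X):
    q=R@X+t;return np.round([((c["fx"]*q[0]/q[2]+c["cx"])-110+.5)*6.667-.5,((c["fy"]*q[1]/q[2]+c["cy"])-160+.5)*6.667-.5])
o=about(rT,yT,D(30),(.07,.06))
for y in(-.065,.065):print("case",pr(o+Rc(yT,D(30))@[.09,y,.055]))
for y in(-.057,.057):print("rod",pr(rT+Rc(yT,0)@[0,y,.004]))
E
```

```text
case [222. 158.]
case [517. 161.]
rod [255. 394.]
rod [508. 397.]
```

Prediction agrees within 2 mm; hooking now.

```bash
python3 - <<'E'
from h import *
np.set_printoptions(precision=2,suppress=True)
D=np.radians;yT=-.132;rT=np.r_[.642,-.283,.1315]
def F(t):
    f=np.array(arm.read_ft_force());print(t,f,np.array(arm.read_wrist_torque()));return f
def run():
    go(about(rT,yT,D(36),(.06,.0085)),yT,D(36),.08); F("low")
    for s in(.045,.03,.02,.01,0):
        go(about(rT,yT,D(36),(s,s*.14)),yT,D(36),.05)
        if np.linalg.norm(F(s))>20: return print("STOP")
    arm.pause(.15)
    for th in(32,28,24,20,16,13,11,10,9,8.5,8,7.5,7,6.5,6,5.5):
        go(about(rT,yT,D(th)),yT,D(th),.05)
        f=F(th)
        if np.linalg.norm(f)>20: return print("STOP")
        if th<10 and f[2]>-1: return print("contact")
run();print(arm.read_time(),arm.read_opening())
E
```

```text
low [ 0.44  0.38 -4.29] [ 0.3  -1.35  0.02]
0.045 [-0.44 -1.66 -4.11] [ 0.29 -1.38 -0.07]
0.03 [-0.16  0.86 -5.17] [ 0.24 -1.4  -0.02]
0.02 [-0.64 -0.02 -5.56] [ 0.28 -1.59 -0.03]
0.01 [-0.39 -0.56 -4.06] [ 0.32 -1.37  0.03]
0 [ 0.69  0.11 -5.48] [ 0.19 -1.39 -0.03]
32 [-0.17 -0.53 -4.45] [ 0.26 -1.26  0.03]
28 [ 0.6   0.81 -5.09] [ 0.27 -1.11  0.04]
24 [-0.1   0.92 -4.24] [ 0.29 -0.98 -0.02]
20 [ 0.13 -0.68 -4.63] [ 0.34 -0.82  0.02]
16 [ 0.33  0.46 -4.72] [ 0.38 -0.69  0.01]
13 [ 1.04  0.21 -4.92] [ 0.38 -0.64  0.01]
11 [ 0.54 -0.5  -4.16] [ 0.4  -0.56  0.02]
10 [-0.74  0.43 -4.69] [ 0.4  -0.45 -0.03]
9 [-0.52  0.51 -4.28] [ 0.39 -0.4   0.  ]
8.5 [-0.27 -0.55 -4.34] [ 0.4  -0.4   0.01]
8 [ 0.78 -0.02 -5.48] [ 0.4  -0.34 -0.02]
7.5 [ 1.91 -0.16 -4.66] [ 0.36 -0.64  0.06]
7 [ 2.37  0.18 -2.36] [ 0.28 -0.67  0.07]
6.5 [ 3.32  0.28 -1.07] [ 0.24 -0.75  0.11]
6 [ 3.82 -1.16  0.38] [ 0.19 -0.78  0.09]
contact
22.9083 0.14018699704106077
```

Contact on the lead-in. Release, withdraw, then press near the front.

```bash
python3 - <<'E'
from h import *
np.set_printoptions(precision=2,suppress=True)
D=np.radians;yT=-.132;rT=np.r_[.642,-.283,.1315]
arm.move_gripper(1.0); arm.pause(.2)
go(about(rT,yT,D(6)),yT,D(6),.12,g=.15)
arm.move_gripper(0.0,40)
seat=about(rT,yT,0); q=Ro.from_matrix(Rc(yT,0)@DN).as_quat()
P=seat+Rc(yT,0)@[-.076,0,.055+.073]
arm.movep(P+[0,0,.06],q); arm.pause(.2)
print(arm.read_time(),np.array(arm.read_ft_force()))
im=snapshot("side")[80:230,220:420]
cv2.imwrite("pics/side3.png",cv2.resize(im,(800,600),interpolation=cv2.INTER_CUBIC))
E
```

```text
26.2417 [ 0.92  1.07 -0.05]
```

View pics/side3.png

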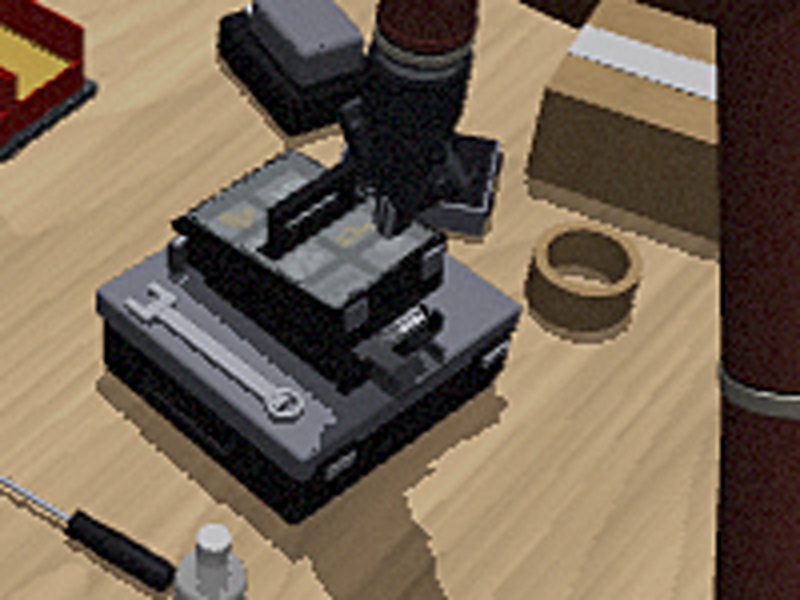

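The case rests hooked at the rear, its front propped on the catch; fingertips are above the lid near its front.

```bash
python3 - <<'E'
from h import *
np.set_printoptions(precision=2,suppress=True)
yT=-.132;rT=np.r_[.642,-.283,.1315]
seat=about(rT,yT,0); P=seat+Rc(yT,0)@[-.076,0,.055+.073]
z=.03; log=[]
arm.line_to(P+[0,0,z],.08)
while z>-.006:
    z-=.0015; arm.line_to(P+[0,0,z],.03)
    f=arm.read_ft_force()[2]; log.append((round(z*1e3,1),round(float(f),1)))
    if f>(28 if z<.004 else 35): break
print(log); arm.line_to(P+[0,0,.09],.12); arm.pause(.3)
print(arm.read_time())
for n,(a,b) in(("side",(80,220)),):
    im=snapshot(n)[a:a+150,b:b+200]
    cv2.imwrite("pics/side4.png",cv2.resize(im,(800,600),interpolation=cv2.INTER_CUBIC))
E
```

```text
[(28.5, -0.4), (27.0, 0.0), (25.5, -0.2), (24.0, 0.0), (22.5, 0.0), (21.0, -0.4), (19.5, -0.2), (18.0, 2.0), (16.5, 3.5), (15.0, 5.4), (13.5, 5.9), (12.0, -0.3), (10.5, -0.5), (9.0, -0.1), (7.5, 0.6), (6.0, 0.2), (4.5, -0.3), (3.0, -0.6), (1.5, 0.2), (-0.0, -0.7), (-1.5, 8.0), (-3.0, 16.3), (-4.5, 23.9), (-6.0, 32.1)]
34.0667
```

View pics/side4.png

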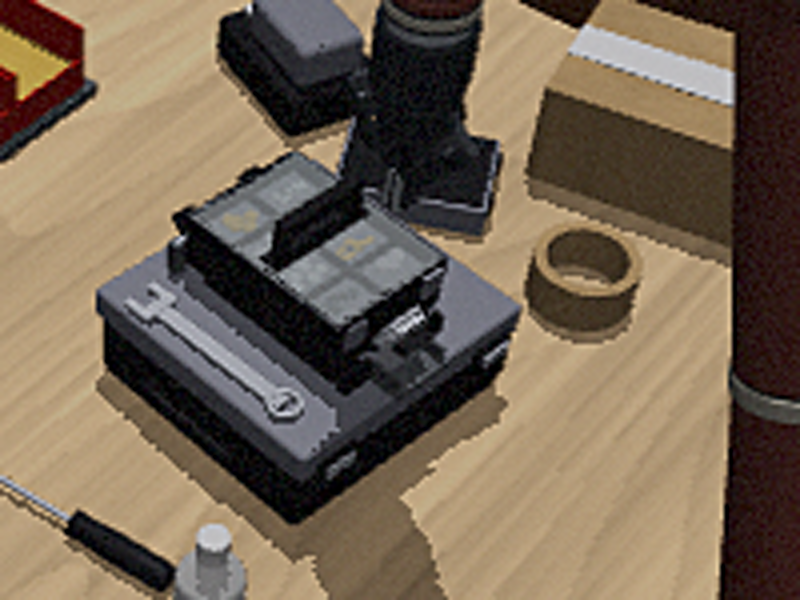

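The force rose to 6 N, gave way about 10 mm above the seat, and met a solid stop at exactly seat height. The picture shows the case lying flat with the tool clear of it, so I hand in.

```bash
python3 -c "
from station import *
print(ticket.finish_job())"
```

```text
the job is handed in; nothing more can be done
None
```

I handed in the job at about 34 s: the case is hooked under the tool box's rod, pressed down until the catch gave way and it met the seat, and let go. The hand-in returned no verdict, so the pass is not confirmed.

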